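Put a circuit module away in the drawer

ROBOT

A 7-joint arm with a two-finger parallel gripper is mounted at the origin on the work surface. World frame = base frame: x ahead of the robot, y to its left, z up, the work surface at z = 0. Lengths are in m, angles in rad, forces in N, time in s.
With the tool pointing down it reaches from about 0.425 to 0.875 m from the base axis. Payload 8.4 kg.
Tool frame: the origin (TCP) lies midway between the tips of the shut fingers; the grasp point (between the pads) lies arm.pinch_z behind it (arm.pinch_z is the distance from the TCP to the grasp point, in m); z points along the fingers, y is the line along which they close (so a half turn about z gives the same grasp; the last joint's range is limited). The gripper opens to 87 mm and grips with 3 to 60 N. Pads are 19 mm wide; open, the fingers measure 117 mm over their backs; the gripper's body (75 mm by 190 mm) begins 51 mm behind the grasp point.
Start: joints at [1.153, 0.333, 0.04, 1.465, -0.013, 1.343, -0.059], TCP at [0.204, -0.617, 0.201] pointing down, gripper open.
Joint ranges: [-2.58, 2.58], [-0.38, 2.09], [-1.3, 1.39], [0.25, 2.4], [-1.5, 4.64], [0.08, 2.09], [-2.65, 2.65]. Speed limits (rad/s): [2.22, 2.22, 2.79, 2.79, 3.14, 3.14, 3.14].

INTERFACE

Orientations are given as a rotation vector (axis times angle).
In Python, from cell import arm, imaging gives the robot as it stands. The module is installed in compiled form; this text tells all that it offers.
- The arm moves only by the tool jog_arm, never from a script. Its argument "targets" is a list of rows, each a list of 2 entries, a list of its own where there are three numbers: the shift along the world's x, y, z in m, then the turn, a rotation vector about the world's x, y, z in degrees. In form: [[[dx, dy, dz], [ax, ay, az]], ...]. A call has 1 to 5 rows; each row is the pose to reach, as a shift and turn from the pose commanded when the call began; what a row does not reach only later rows make up. A row lasts 1/12 s, in which the tool goes at most 41.7 mm and 7.16 degrees, less where a joint would pass 70% of its speed; a pose out of reach is approached as far as the arm can. A call with a gripper value outside its range is refused whole. "claw" is the closure, from 0 (fully open) to 1 (shut), set as the call begins (left out, the last holds). The fingers move at their own pace and stop on an object; the grip force is fixed at half the most. Time passes only in rows, so rows that repeat a pose let the fingers close. It gives the time, the measured TCP pose, the force, the opening and the grip force at its end, in the units of the state.
- arm.state(): the state, without advancing time (a new reading comes with each control period).
- imaging.capture(name): name is "scene" or "top" or "wrist"; returns the picture (384x512x3 uint8, red, green, blue); there is no depth.
- imaging.camera_model(name): a dict with "fx", "fy", "cx", "cy" (pixels), "k1" (the pictures are not rectified: a ray, as slopes to the right and down, at radius r is drawn at 1 + k1 r^2 times it, then the intrinsics apply), "xyz" and "rotation" of the camera in the world; the wrist camera has in their place "mount" (4x4, takes a point from camera to tool coordinates, whose origin is the TCP and whose axes are the flange's). Camera axes: x right, y down, z forward; pixel columns grow to the right and rows downward; lengths in m; the calibration is good to about 2 mm. A picture is of the moment at which its call begins: read the wrist's pose just before it. camera_model takes no time and is no camera call.
- arm.close_job(): hands the job in; it is judged then, once.
The state is a dict: "time_s": time; "joint_positions": joint angles; "dq": joint speeds; "joint_torque": joint torques, N m; "ee_pos": TCP position; "orientation": TCP orientation; "contact_force": force on the tool from outside, world axes, zero at the start; "moment": the same for the moment, N m; "finger_gap": finger opening in m; "gripper_force": force on a finger pad.
Only numpy, scipy, OpenCV 4.12 (cv2) and the standard library are available. Lean on these libraries where they do the work, as an engineer would, in place of code of your own. Each camera call takes 0.05 s, during which the arm holds its last target. There are 200 camera calls.

TASK

Draw the wider of the two white circuit modules up out of its slot in the sloped display rack and stand it, long edge down, in the narrow lane between the two cross dividers of the open cabinet drawer; set it down gently, do not drop it. Then slide the drawer fully shut with the module inside, and leave the narrow module, the meter and the cup where they are.

Things in the scene. Friction and masses are not known exactly. Their poses are not given: they have to be found in the camera images.
- wide_module: Module to put away: white flat plate 120 wide (y), 95 high (z), 8 mm thick (x), 0.14 kg, round gauge and sockets on its +x face. Origin: middle of its lower long edge; z runs up the plate to the free upper edge at z = 95 mm, ends at y = +-60 mm. It starts in the rack, z leaning 25 degrees from vertical towards the robot; only its upper 43 mm stand clear of the rack's higher wall.
- narrow_module: The narrow module, which stays in the rack: a white flat plate 76 mm wide, 90 mm high, 8 mm thick, in the rack's other place. Axes and origin as for the wide one.
- rack: Sloped rack, fixed, base 130 x 290 mm. Origin: centre of underside. Two places at y = +71 and -71 mm, 136 mm long, either module in either. The slot is 14 mm wide and leans 25 degrees to the rack's -x (robot's side); middle of its floor at x = 25, z = 32 mm. Measured up the slope, the robot-side wall is 52 mm high, far wall and end stops 36 mm; walls 6 mm thick.
- drawer (a joint): Drawer travel in m: 0 = fully shut, grows as the drawer comes out towards the robot (along -x of the lane's axes), stop at 0.205. It starts well open. The small grey steel cabinet that it slides into is fixed, 270 deep, 190 wide, 140 mm high, its opening 124 mm high; a cardboard carton 40 mm high sits fixed on the rear half of its top.
- lane (a point): Centre of the floor of the lane in the drawer, 15 mm above the table; moves with it; x points into the cabinet, y along the lane, z up. Lane 24 mm wide (x) between dividers 6 thick, 45 mm high, 158 mm long (y) between side walls 55 mm high. Drawer front: inner side 80, outer face 97 mm from here towards -x, top 117 mm above the lane floor. An upright module passes under the cabinet's top.
- pull (a point): Middle of the outer edge of the drawer's pull, an aluminium ledge 90 mm long in y, 12 mm high, standing 20 mm out of the drawer front, 108 mm above the table; axes as the lane's. It moves with the drawer: as the drawer is shut it travels along +x by the joint's value. The edge of the cabinet's top is then 32 mm farther in than this point.
- meter: Black handheld meter 75 x 130 x 34 mm lying on the bench; bystander. Origin: centre of its underside.
- cup: White mug, 76 mm across and 85 mm high; bystander. Origin: centre of its underside.
Things that resemble listed ones, but are neither listed nor needed, are in the scene too. Leave any pink or yellow look-alike of the wide_module alone.

How it is judged:
On the way, in this order (a step that is already met when the one before it is completed fails the run):
1. the wide module is drawn up clear of the rack (its lower edge more than 70 mm above the bench) (height (world z) of wide_module above 0.07 m), for 0.1 s.
2. the wide module stands in the lane of the open drawer, let go and at rest (x of wide_module in the frame of lane between -0.014 and 0.014 m and y of wide_module in the frame of lane between -0.025 and 0.025 m and z of wide_module in the frame of lane below 0.01 m and angle between wide_module's own z axis and vertical below 0.6 rad and contact force between wide_module and the fingers below 0.2 N and linear speed of wide_module below 0.02 m/s and value of joint drawer above 0.06 m), for 0.2 s.
At the end, for the whole second after the job is handed in: Drawer shut to within 6 mm; the wide module stands in the lane, lower edge down (its middle within 14 mm across and 25 mm along of the lane's centre, under 10 mm above its floor), leaning less than 34 degrees, released and at rest (x of wide_module in the frame of lane between -0.014 and 0.014 m and y of wide_module in the frame of lane between -0.025 and 0.025 m and z of wide_module in the frame of lane below 0.01 m and angle between wide_module's own z axis and vertical below 0.6 rad and contact force between wide_module and the fingers below 0.2 N and linear speed of wide_module below 0.02 m/s and value of joint drawer below 0.006 m); the robot touches nothing.
It fails at once if the wide module is dropped (falls free at more than 0.7 m/s) (linear speed of wide_module above 0.7 m/s and contact force between wide_module and the fingers below 0.1 N).
It fails at once if the narrow module is moved by more than 30 mm (distance of narrow_module from where it was at the start of the episode above 0.03 m).
It fails at once if the meter or the cup is moved by more than 40 mm (distance of any of meter, cup from where it was at the start of the episode above 0.04 m).
It also fails if it takes over 54 s, if anything falls off the work surface, if the arm or the gripper's body presses on something with over 40 N, if the wrist force passes 120 N, or if a joint passes its speed limit or range.

## Working session

There is one attempt and no reset: what is moved stays moved. The work goes in short steps, Python scripts to look and compute and a tool call to move; the robot and the scene stay as the last step left them, time stands still between calls to the robot, and variables do not carry over. Pictures are saved under pics/ and viewed, at most 10 in all, crops included, and the job is handed in when it is done.

Besides the shell and the picture viewer there is one more tool, called after "Call:" as name([rows], argument=value, ...), one row to a line, values as JSON. jog_arm: Moves the arm, as the interface text tells. Its arguments: {"type":"object","properties":{"targets":{"type":"array"},"claw":{"type":"number"}},"required":["targets"]}

```bash
mkdir -p pics; python3 - <<'E'
from cell import arm, imaging
import cv2,numpy as np
np.set_printoptions(precision=4,suppress=True)
print(arm.state(), arm.pinch_z)
for n in ("scene","top","wrist"):
    im=imaging.capture(n); cv2.imwrite(f"pics/{n}0.png",im[:,:,::-1]); print(n,imaging.camera_model(n))
E
```

```text
{'time_s': 0.0, 'joint_positions': array([ 1.1528,  0.3339,  0.0399,  1.4663, -0.0134,  1.3433, -0.0585]), 'dq': array([-0.0012, -0.0008, -0.0008,  0.0022,  0.0017, -0.0008,  0.0012]), 'joint_torque': array([ -0.0011, -65.6371,   1.3349, -40.3814,  -0.0595,   0.0449,
         0.0002]), 'ee_pos': array([ 0.2036, -0.6168,  0.2005]), 'orientation': array([-3.1002, -0.4985,  0.0006]), 'contact_force': array([0.4589, 1.1588, 0.468 ]), 'moment': array([ 0.0164, -0.0137,  0.0144]), 'gripper_force': 0.0, 'finger_gap': 0.08676160872197418} 0.0187
scene {'fx': 437.00398550547897, 'fy': 437.00398550547897, 'cx': 251.90895333559897, 'cy': 193.57198294880925, 'k1': -0.098723167970534, 'xyz': array([ 1.126 , -0.7438,  0.6941]), 'rotation': array([-2.0607, -0.6824,  0.3969])}
top {'fx': 479.4643620866289, 'fy': 479.4643620866289, 'cx': 263.9471986227836, 'cy': 199.30212991528444, 'k1': -0.14964672498492493, 'xyz': array([ 0.4715, -0.0162,  1.3503]), 'rotation': array([-2.1672,  2.2092, -0.1125])}
wrist {'fx': 303.5091188454642, 'fy': 303.5091188454642, 'cx': 257.40046183880355, 'cy': 190.8356599987202, 'k1': -0.046586503858906135, 'mount': array([[-0.0003, -0.9694, -0.2455,  0.0667],
       [ 1.    , -0.0005,  0.0007,  0.001 ],
       [-0.0008, -0.2455,  0.9694, -0.1829],
       [ 0.    ,  0.    ,  0.    ,  1.    ]])}
```

View pics/scene0.png

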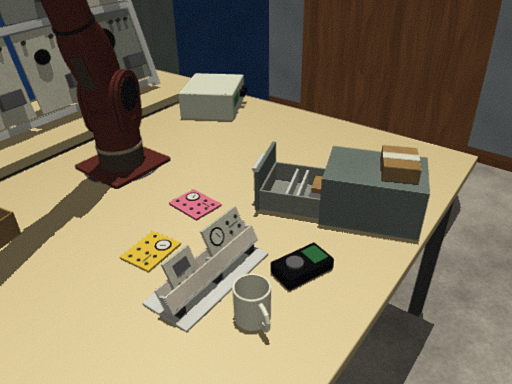

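View pics/top0.png

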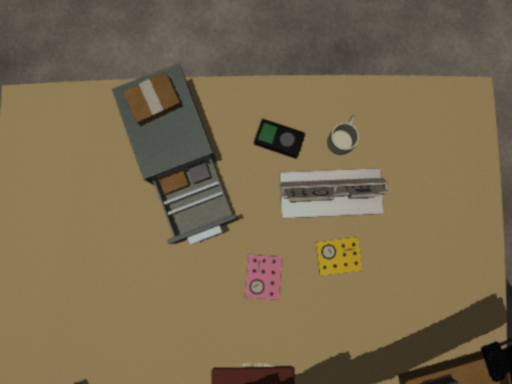

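The scene view shows the rack with the wide module at about (225,232), next to the drawer, and the narrow one at (180,268). In the top view the rack base spans columns 281-383 and rows 170-217. The wide module is at about (312,192), the lane at about (193,197) and the pull at about (204,235). I'll enlarge both for exact corners.

```bash
cat > h.py <<'E'
import numpy as np, cv2
from scipy.spatial.transform import Rotation as R
from cell import arm, imaging
np.set_printoptions(precision=4,suppress=True)
def cam(n,state=None):
    m=imaging.camera_model(n)
    if 'mount' in m:
        s=state; T=np.eye(4); T[:3,:3]=R.from_rotvec(s['orientation']).as_matrix(); T[:3,3]=s['ee_pos']
        T=T@np.array(m['mount']); return m,T[:3,:3],T[:3,3]
    r=np.array(m['rotation'])
    return m,(R.from_rotvec(r).as_matrix() if r.shape==(3,) else r),np.array(m['xyz'])
def KD(m): return np.array([[m['fx'],0,m['cx']],[0,m['fy'],m['cy']],[0,0,1.]]),np.array([m['k1'],0,0,0.])
def ray(c,uv):
    m,Rm,p=c; K,D=KD(m)
    q=cv2.undistortPoints(np.array([[uv]],float),K,D)[0,0]
    d=Rm@np.array([q[0],q[1],1]); return p,d/np.linalg.norm(d)
def onz(c,uv,z):
    p,d=ray(c,uv); return p+d*(z-p[2])/d[2]
def tri(*obs):
    A=0;b=0;rs=[ray(c,uv) for c,uv in obs]
    for p,d in rs:
        M=np.eye(3)-np.outer(d,d);A=A+M;b=b+M@p
    x=np.linalg.solve(A,b); return x,max(np.linalg.norm((np.eye(3)-np.outer(d,d))@(x-p)) for p,d in rs)
def proj(c,P):
    m,Rm,p=c; K,D=KD(m); rv=cv2.Rodrigues(Rm.T)[0]
    return cv2.projectPoints(np.array(P,float).reshape(-1,3),rv,-Rm.T@p,K,D)[0][:,0]
E
python3 - <<'E'
from h import *
s=cv2.imread('pics/scene0.png');t=cv2.imread('pics/top0.png')
f=lambda im,r,k:cv2.resize(im[r[1]:r[3],r[0]:r[2]],None,fx=k,fy=k,interpolation=cv2.INTER_CUBIC)
a=f(s,(140,200,280,325),4);b=f(s,(240,140,340,220),4)
c=f(t,(275,160,390,225),4); d=f(t,(145,145,245,250),3)
o=np.zeros((600,800,3),np.uint8)
a=cv2.resize(s[205:325,145:275],None,fx=3,fy=3,interpolation=2) #390x360
b=cv2.resize(s[140:220,245:335],None,fx=4,fy=4,interpolation=2) #360x320
c=cv2.resize(t[165:220,275:390],None,fx=4,fy=4,interpolation=2)[:,:460]
d=cv2.resize(t[150:245,150:245],None,fx=3,fy=3,interpolation=2)[:280]
o[:360,:390]=a;o[:320,400:760]=b;o[370:590,:460]=c[:220];o[320:600,470:755]=d
cv2.imwrite('pics/c1.png',o)
E
```

```text
(no output)
```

View pics/c1.png

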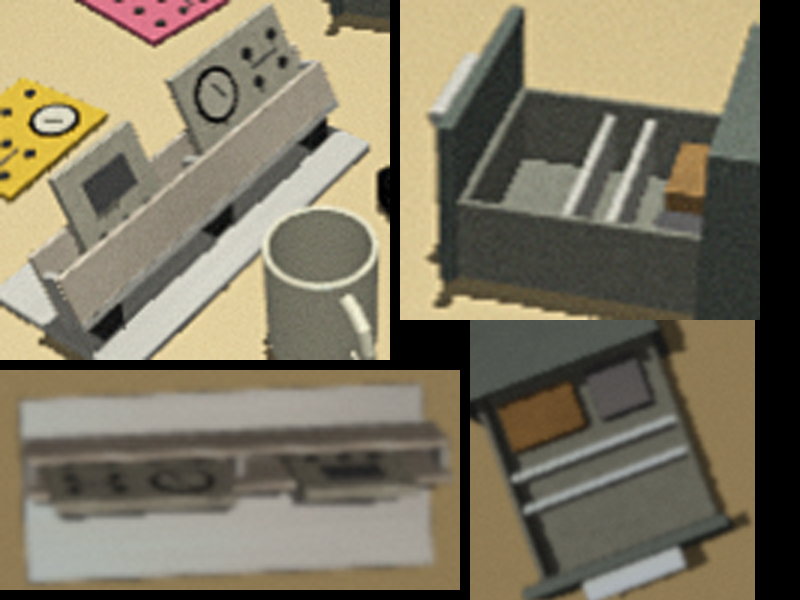

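The crop shows the wide module's gauge face, with its upper corners at scene (201,232) and (235,208). The divider bars are at top-view (169,213)-(222,194) and (165,203)-(218,184). Next is triangulation.

```bash
python3 - <<'E'
from h import *
S=cam('scene');T=cam('top')
print('W-y',tri((S,(201,232.3)),(T,(333.5,197)))); print('W+y',tri((S,(235,207.7)),(T,(287.5,200))))
for n,a,b in [('d1+y',(297.5,169.5),(169,213.3)),('d1-y',(287.5,193),(222,194)),('d2+y',(308,170.75),(165,203)),('d2-y',(298.75,194.5),(217.7,184))]:
    print(n,tri((S,a),(T,b)),onz(S,a,.06),onz(T,b,.06))
print('pull',onz(T,(188.3,240),.114),onz(T,(221.7,230),.114))
# rack base outline via mask in top
t=cv2.imread('pics/top0.png'); h=cv2.cvtColor(t,cv2.COLOR_BGR2HSV)
m=((h[...,1]<45)&(h[...,2]>130)).astype(np.uint8); m[:, :270]=0;m[:,395:]=0;m[:160]=0;m[225:]=0
r=cv2.minAreaRect(cv2.findNonZero(m)); b=cv2.boxPoints(r); print(b); print([onz(T,p,.006) for p in b])
# front sat mask of rack whole
mm=(h[...,1]<70).astype(np.uint8); mm[:, :272]=0;mm[:,395:]=0;mm[:160]=0;mm[225:]=0
E
```

```text
W-y (array([ 0.5772, -0.2226,  0.1142]), np.float64(0.0003800213264510571))
W+y (array([ 0.5727, -0.1021,  0.1093]), np.float64(0.0013091630629731765))
d1+y (array([0.5472, 0.2162, 0.0559]), np.float64(0.001710401266498068)) [0.552  0.2115 0.06  ] [0.5455 0.2145 0.06  ]
d1-y (array([0.5997, 0.0737, 0.0677]), np.float64(0.006472566496732251)) [0.5978 0.0886 0.06  ] [0.5952 0.0703 0.06  ]
d2+y (array([0.5758, 0.2273, 0.056 ]), np.float64(0.0021922326576840124)) [0.5807 0.223  0.06  ] [0.5736 0.2252 0.06  ]
d2-y (array([0.6273, 0.0851, 0.0673]), np.float64(0.006713922997216993)) [0.6262 0.0999 0.06  ] [0.6226 0.0817 0.06  ]
pull [0.4727 0.1552 0.114 ] [0.497  0.0687 0.114 ]
[[279.5078 172.1872]
 [385.2409 167.7816]
 [387.1317 213.1612]
 [281.3986 217.5667]]
[array([ 0.6594, -0.0894,  0.006 ]), array([ 0.6677, -0.3942,  0.006 ]), array([ 0.5372, -0.3941,  0.006 ]), array([ 0.5309, -0.0918,  0.006 ])]
```

Both views agree: the wide module's upper edge is 120.6 mm long at z≈0.112, the rack's yaw is about 2°, and the lane centre is near (0.584, 0.148) with a yaw of about 18°. I'll move in for wrist views.

Call:
jog_arm([
  [[0.01,0.02,0.03],[0,0,7]],
  [[0.03,0.05,0.05],[0,0,14]],
  [[0.05,0.08,0.07],[0,0,21]],
  [[0.075,0.11,0.09],[0,0,28]],
  [[0.1,0.14,0.1],[0,0,35]],
])

```text
time_s: 0.57
ee_pos: [0.3036, -0.4772, 0.3034]
orientation: [2.803, 1.413, -0.0]
contact_force: [1.0, 0.1, 0.4]
finger_gap: 0.087
gripper_force: 0.0
```

Call:
jog_arm([
  [[0.02,0.025,0.01],[0,0,7]],
  [[0.045,0.05,0.02],[0,0,14]],
  [[0.07,0.08,0.03],[0,0,21]],
  [[0.095,0.11,0.03],[0,0,28]],
  [[0.12,0.13,0.03],[0,0,35]],
])

```text
time_s: 0.98
ee_pos: [0.4248, -0.3448, 0.3323]
orientation: [2.245, 2.195, 0.001]
contact_force: [1.8, 0.2, -0.3]
finger_gap: 0.0871
gripper_force: 0.0
```

Call:
jog_arm([
  [[0.02,0.03,0],[0,0,2]],
  [[0.05,0.06,0],[0,0,3.4]],
  [[0.08,0.09,0],[0,0,3.4]],
  [[0.106,0.12,0],[0,0,3.4]],
  [[0.106,0.12,0],[0,0,3.4]],
])

```text
time_s: 1.4
ee_pos: [0.5338, -0.2188, 0.3306]
orientation: [-2.175, -2.264, -0.006]
contact_force: [0.3, 1.6, -0.2]
finger_gap: 0.0866
gripper_force: 0.0
```

```bash
python3 - <<'E'
from h import *
import pickle
s=arm.state();im=imaging.capture('wrist');cv2.imwrite('pics/wA.png',im[:,:,::-1]);pickle.dump(s,open('wA.pkl','wb'))
print(s['time_s'],s['ee_pos'],s['orientation'],s['joint_positions'])
E
```

```text
1.4 [ 0.5338 -0.2188  0.3306] [-2.1749 -2.2642 -0.0062] [ 0.6774  0.1773 -0.4252  1.4117  0.0684  1.5679  0.2981]
```

Call:
jog_arm([
  [[0,0.04,0.01],[0,0,0]],
  [[0.0,0.08,0.02],[0,0,0]],
  [[0.0,0.12,0.02],[0,0,0]],
  [[0,0.16,0.02],[0,0,0]],
  [[0,0.16,0.02],[0,0,0]],
])

```text
time_s: 1.87
ee_pos: [0.529, -0.059, 0.3521]
orientation: [-2.177, -2.264, -0.004]
contact_force: [-0.4, 1.0, -0.1]
finger_gap: 0.0871
gripper_force: 0.0
```

```bash
python3 - <<'E'
from h import *
import pickle
s=arm.state();im=imaging.capture('wrist');cv2.imwrite('pics/wB.png',im[:,:,::-1]);pickle.dump(s,open('wB.pkl','wb'))
print(s['time_s'],s['ee_pos'],s['orientation'],s['joint_positions'])
a=cv2.imread('pics/wA.png');o=np.vstack([a[:,:],im[:,:,::-1]]);o=cv2.resize(np.hstack([a,im[:,:,::-1]]),(800,300),interpolation=cv2.INTER_AREA);cv2.imwrite('pics/AB.png',o)
E
```

```text
1.8667 [ 0.529  -0.059   0.3521] [-2.1772 -2.2643 -0.004 ] [ 0.5285  0.0876 -0.5372  1.4679  0.0427  1.5968  0.0334]
```

View pics/AB.png

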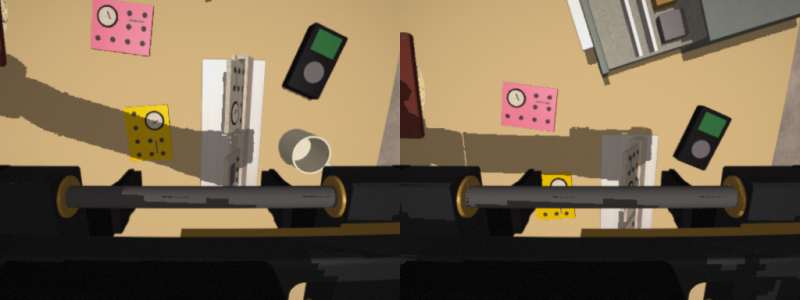

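Wrist view A shows the wide module at about (235,60)-(238,125) in the left half, with no finger hiding it. View B shows the drawer at its upper right. I'll take stereo pairs for the drawer and for the module.

```bash
cat > shot.py <<'E'
import sys,pickle
from h import *
n=sys.argv[1]
s=arm.state();im=imaging.capture('wrist');cv2.imwrite(f'pics/{n}.png',im[:,:,::-1]);pickle.dump(s,open(f'{n}.pkl','wb'))
print(s['time_s'],s['ee_pos'])
E
echo
```

Call:
jog_arm([
  [[0,0.04,0.01],[0,0,0]],
  [[0.01,0.08,0.02],[0,0,0]],
  [[0.02,0.1,0.03],[0,0,0]],
  [[0.02,0.1,0.03],[0,0,0]],
  [[0.02,0.1,0.03],[0,0,0]],
])

```text
time_s: 2.33
ee_pos: [0.5496, 0.0321, 0.3811]
orientation: [2.188, 2.255, 0.0]
contact_force: [-0.1, -0.9, 0.0]
finger_gap: 0.087
gripper_force: 0.0
```

```bash
python3 shot.py wC
```

```text
2.3333 [0.5496 0.0321 0.3811]
```

Call:
jog_arm([
  [[0.03,0,0],[0,0,0]],
  [[0.06,0,0],[0,0,0]],
  [[0.09,0,0],[0,0,0]],
  [[0.1,0,0],[0,0,0]],
  [[0.1,0,0],[0,0,0]],
])

```text
time_s: 2.8
ee_pos: [0.6507, 0.029, 0.3781]
orientation: [-2.191, -2.248, 0.005]
contact_force: [-0.3, -0.3, -0.6]
finger_gap: 0.0867
gripper_force: 0.0
```

```bash
python3 shot.py wD
```

```text
2.8 [0.6507 0.029  0.3781]
```

Call:
jog_arm([
  [[-0.02,-0.035,0],[0,0,0]],
  [[-0.04,-0.07,0],[0,0,0]],
  [[-0.06,-0.105,0],[0,0,0]],
  [[-0.08,-0.14,0],[0,0,0]],
  [[-0.09,-0.17,-0.02],[0,0,0]],
])

```text
time_s: 3.27
ee_pos: [0.557, -0.1414, 0.3654]
orientation: [2.188, 2.245, 0.002]
contact_force: [2.3, 0.4, 0.2]
finger_gap: 0.087
gripper_force: 0.0
```

Call:
jog_arm([
  [[-0.03,-0.025,0],[0,0,0]],
  [[-0.06,-0.04,-0.01],[0,0,0]],
  [[-0.09,-0.07,-0.02],[0,0,0]],
  [[-0.1,-0.09,-0.02],[0,0,0]],
  [[-0.1,-0.09,-0.02],[0,0,0]],
])

```text
time_s: 3.68
ee_pos: [0.4538, -0.2339, 0.3412]
orientation: [2.2, 2.241, -0.005]
contact_force: [-0.5, -0.8, 0.3]
finger_gap: 0.0868
gripper_force: 0.0
```

```bash
python3 shot.py wE; python3 - <<'E'
from h import *
o=np.zeros((600,800,3),np.uint8)
A=cv2.imread('pics/wA.png');E=cv2.imread('pics/wE.png');C=cv2.imread('pics/wC.png');D=cv2.imread('pics/wD.png')
f=lambda im,x,y,w,h,k:cv2.resize(im[y:y+h,x:x+w],None,fx=k,fy=k,interpolation=2)
o[:400,:250]=f(A,265,60,62,100,4)[:400,:250] if 0 else cv2.resize(A[60:160,265:327],(250,400),interpolation=2)
cv2.imwrite('pics/x.png',o)
o2=np.vstack([np.hstack([C,D]),np.hstack([E,A])]);cv2.imwrite('pics/CDE.png',cv2.resize(o2,(800,600),interpolation=cv2.INTER_AREA))
E
```

```text
3.6833 [ 0.4538 -0.2339  0.3412]
```

View pics/CDE.png

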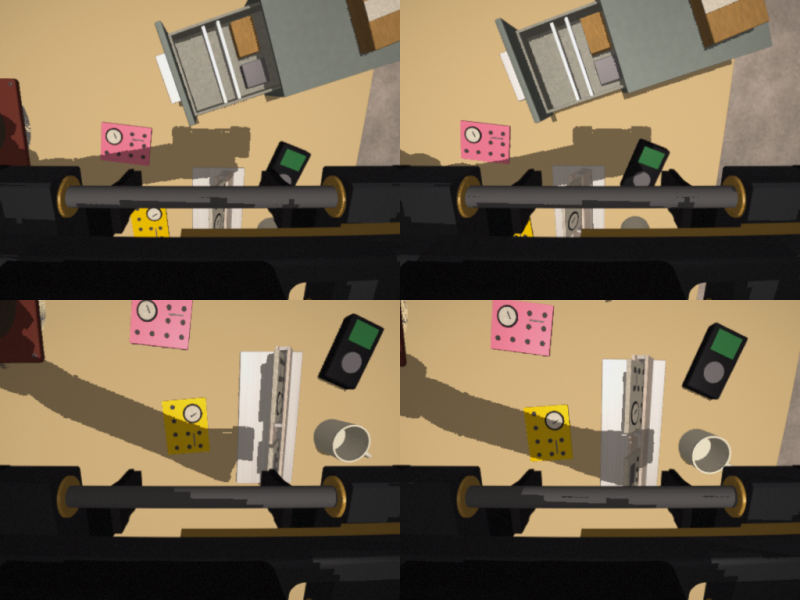

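In view C the drawer's two white dividers run about (205,22)-(228,103) and (220,18)-(242,97) at panel scale. Panels E and A show the wide module standing in the rack's +y place. Magnifying for corners.

```bash
python3 - <<'E'
from h import *
o=np.zeros((600,800,3),np.uint8)
L={n:cv2.imread(f'pics/{n}.png') for n in ('wA','wE','wC','wD')}
def put(n,x,y,w,h,k,X,Y): 
    r=cv2.resize(L[n][y:y+h,x:x+w],(int(w*k),int(h*k)),interpolation=2); o[Y:Y+r.shape[0],X:X+r.shape[1]]=r
put('wC',200,15,150,145,2,0,0);put('wD',120,15,150,145,2,0,300)
put('wA',285,60,62,120,4,305,0);put('wE',320,45,62,120,4,555,0)
o=cv2.convertScaleAbs(o,alpha=1.3)
cv2.imwrite('pics/c2.png',o)
E
```

```text
Traceback (most recent call last):
ValueError: could not broadcast input array from shape (480,248,3) into shape (480,245,3)
```

```bash
python3 - <<'E'
from h import *
o=np.zeros((600,800,3),np.uint8)
L={n:cv2.imread(f'pics/{n}.png') for n in ('wA','wE','wC','wD')}
def put(n,x,y,w,h,k,X,Y): 
    r=cv2.resize(L[n][y:y+h,x:x+w],(int(w*k),int(h*k)),interpolation=2); o[Y:Y+r.shape[0],X:X+r.shape[1]]=r
put('wC',200,15,150,145,2,0,0);put('wD',120,15,150,145,2,0,300)
put('wA',285,60,60,120,4,305,0);put('wE',320,45,60,120,4,555,0)
o=cv2.convertScaleAbs(o,alpha=1.3)
cv2.imwrite('pics/c2.png',o)
E
```

```text
(no output)
```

View pics/c2.png

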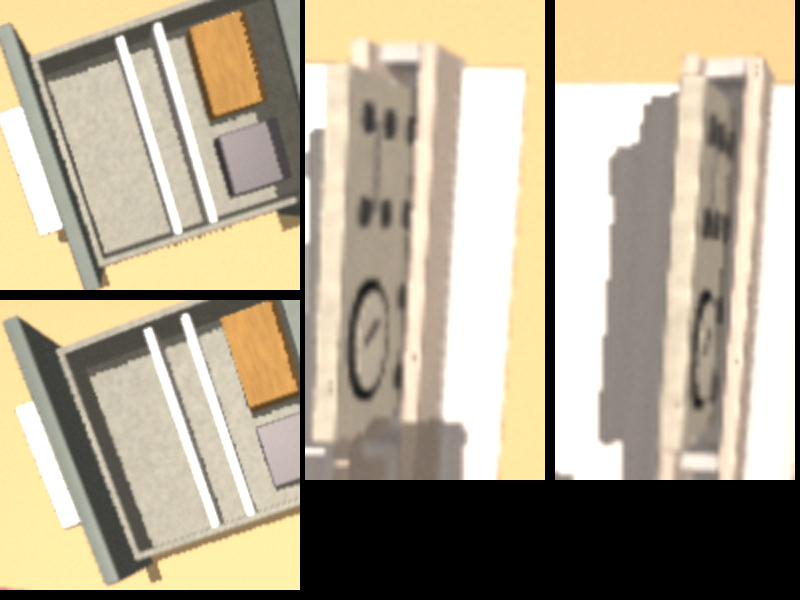

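The wide module's upper-edge strip runs from (290.75,76.5)/(296.25,77) to (286.8,171)/(293.2,171) in A, with the matching points in E. Divider ends are in C and D.

```bash
python3 - <<'E'
from h import *
import pickle
c={n:cam('wrist',pickle.load(open(n+'.pkl','rb'))) for n in ('wA','wE','wC','wD')}
S=cam('scene');T=cam('top')
A,E,C,D=[c[k] for k in ('wA','wE','wC','wD')]
fp=tri((A,(296.25,77)),(E,(356.75,66.25)),(S,(235,207.7)))
fm=tri((A,(293.25,170.75)),(E,(352.5,157.5)),(S,(201,232.3)))
bp=tri((A,(290.75,76.5)),(E,(350.75,68)));bm=tri((A,(286.75,170.75)),(E,(346.25,157.5)))
for n,p in zip(('f+','f-','b+','b-'),(fp,fm,bp,bm)):print(n,*p)
print(np.linalg.norm(fp[0]-fm[0]))
P=[]
for n,a,b,t in [('d1+y',(260.5,34),(194.5,30),(169,213.3)),('d1-y',(289,131),(227,127.5),(222,194)),('d2+y',(279,27.5),(213,23),(165,203)),('d2-y',(306,125),(244.5,121.5),(217.7,184)),('p+',(201.5,72.5),(129,68.5),(188.3,240)),('p-',(221,132),(154,128.5),(221.7,230))]:
    x=tri((C,a),(D,b),(T,t));z=.06 if n[0]=='d' else .114
    print(n,*x,onz(C,a,z)[:2],onz(D,b,z)[:2],onz(T,t,z)[:2]); P.append((onz(C,a,z)+onz(D,b,z)+onz(T,t,z))/3)
P=np.array(P);print('lane',P[:4].mean(0),'pull',P[4:].mean(0)); 
for i in (0,2,4): d=P[i]-P[i+1];print(np.degrees(np.arctan2(-d[0],d[1])),np.linalg.norm(d))
print('cab',onz(C,(358,124),.14),onz(T,(212,157),.14),onz(T,(158,180),.14))
E
```

```text
f+ [ 0.5782 -0.1059  0.1139] 0.0009549710053709259
f- [ 0.5815 -0.2238  0.1173] 0.0016637134422219542
b+ [ 0.5724 -0.1059  0.1074] 0.00203148026703271
b- [ 0.5735 -0.2235  0.1177] 0.00010471975418581524
0.11806578988345935
d1+y [0.5477 0.2181 0.0538] 0.00301422075602446 [0.5491 0.2179] [0.5492 0.2177] [0.5455 0.2145]
d1-y [0.5986 0.0716 0.0506] 0.002757402013750361 [0.6004 0.0725] [0.5993 0.0722] [0.5952 0.0703]
d2+y [0.576  0.2285 0.0541] 0.0028610950168968118 [0.577  0.2281] [0.5774 0.2281] [0.5736 0.2252]
d2-y [0.6266 0.0824 0.0509] 0.002900609449443761 [0.6276 0.083 ] [0.6276 0.0824] [0.6226 0.0817]
p+ [0.4719 0.1519 0.1285] 0.001807553606227645 [0.4678 0.1526] [0.4668 0.1534] [0.4727 0.1552]
p- [0.496  0.0701 0.108 ] 0.0014137484693784765 [0.4955 0.0708] [0.4982 0.071 ] [0.497  0.0687]
lane [0.5871 0.1495 0.06  ] pull [0.483 0.112 0.114]
19.150594179232584 0.1535301095818022
19.008080454773566 0.15313663568480484
18.39204894400496 0.08809207874398876
cab [0.6866 0.0892 0.14  ] [0.683  0.0895 0.14  ] [0.6265 0.2282 0.14  ]
```

Everything matches the expected sizes. The wide module's upper-edge centre is about (0.577,-0.165,0.116), and the lane is about (0.589,0.150) with yaw 19° and travel of roughly 0.15 m. Next I'll work out the pre-grasp.

```bash
cat > plan.py <<'E'
from h import *
def target(yaw,tilt):
    a,b=np.radians([yaw,tilt]); c=np.array([np.cos(a),np.sin(a),0]);k=np.array([0,0,1.])
    y=np.cos(b)*c+np.sin(b)*k; z=np.sin(b)*c-np.cos(b)*k
    return np.array([np.cross(y,z),y,z]).T
def delta(P,Rt,label=''):
    s=arm.state();q=R.from_rotvec(s['orientation']).as_matrix()
    print(label,'shift',P-s['ee_pos'],'turn',np.degrees(R.from_matrix(Rt@q.T).as_rotvec()))
E
python3 - <<'E'
from plan import *
Rt=target(1.7,25);Pt=np.array([.577,-.165,.116])
delta(Pt-.04*Rt[:,2],Rt,'pre');delta(Pt+.028*Rt[:,2],Rt,'grasp')
print(Rt)
E
```

```text
pre shift [ 0.1042  0.0657 -0.1892] turn [  0.7393 -25.0028   0.4965]
grasp shift [ 0.133   0.0665 -0.2508] turn [  0.7393 -25.0028   0.4965]
[[-0.0297  0.9059  0.4224]
 [ 0.9996  0.0269  0.0125]
 [ 0.      0.4226 -0.9063]]
```

Call:
jog_arm([
  [[0.02,0.015,-0.02],[0.2,-6,0.1]],
  [[0.04,0.03,-0.05],[0.3,-12,0.2]],
  [[0.06,0.045,-0.085],[0.5,-18,0.3]],
  [[0.08,0.06,-0.12],[0.7,-25,0.5]],
  [[0.1,0.066,-0.14],[0.7,-25,0.5]],
])

```text
time_s: 4.15
ee_pos: [0.552, -0.1601, 0.1945]
orientation: [1.95, 2.018, 0.443]
contact_force: [-0.8, -1.7, -1.4]
finger_gap: 0.087
gripper_force: 0.0
```

Call:
jog_arm([
  [[0.002,0.0,-0.02],[0,0,0]],
  [[0.004,0,-0.04],[0,0,0]],
  [[0.004,0,-0.05],[0,0,0]],
  [[0.004,0,-0.05],[0,0,0]],
  [[0.004,0,-0.05],[0,0,0]],
])

```text
time_s: 4.57
ee_pos: [0.5632, -0.1616, 0.1517]
orientation: [1.944, 2.019, 0.446]
contact_force: [-0.1, 0.3, 0.2]
finger_gap: 0.0872
gripper_force: 0.0
```

```bash
python3 shot.py wF; python3 - <<'E'
from plan import *
Rt=target(1.7,25);Pt=np.array([.577,-.165,.116])
delta(Pt+.028*Rt[:,2],Rt,'grasp'); s=arm.state();print(s['joint_positions'])
c=cam('wrist',s)
print(proj(c,[[.5782,-.1059,.1155],[.5735,-.106,.113],Pt,Pt-.04*Rt[:,2]]))
F=cv2.imread('pics/wF.png');Sc=imaging.capture('scene')[:,:,::-1]
o=np.hstack([cv2.resize(F,(400,300)),cv2.resize(Sc[150:300,130:330],(400,300),interpolation=2)])
cv2.imwrite('pics/F.png',o)
E
```

```text
4.5667 [ 0.5632 -0.1616  0.1517]
grasp shift [ 0.0251 -0.0027 -0.0619] turn [ 0.1597  0.092  -0.4268]
[ 0.7887 -0.0236 -0.4815  2.0569 -0.2352  0.7028  0.4916]
[[256.353  128.3877]
 [248.9999 128.2573]
 [252.5587 207.2688]
 [251.6522 225.9984]]
```

View pics/F.png

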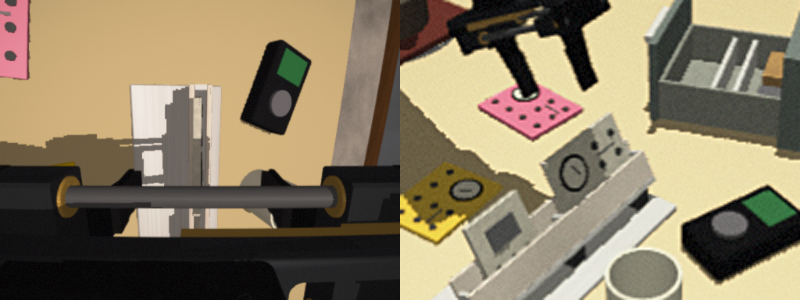

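```bash
python3 - <<'E'
from plan import *
S=cam('scene');s=arm.state();Rm=R.from_rotvec(s['orientation']).as_matrix()
p=s['ee_pos'];print(p,proj(S,[p,p+.043*Rm[:,1],p-.043*Rm[:,1],[.577,-.165,.116],[0,0,0]]))
T=cam('top');print(proj(T,[p]))
im=imaging.capture('scene')[:,:,::-1];t=imaging.capture('top')[:,:,::-1]
cv2.imwrite('pics/G.png',np.hstack([cv2.resize(im[110:290,130:330],(400,360),interpolation=2),cv2.resize(t[120:300,220:420],(400,360),interpolation=2)]))
E
```

```text
[ 0.564  -0.1622  0.1529] [[213.5047 202.8029]
 [226.9518 201.3624]
 [200.859  204.1567]
 [218.1268 218.876 ]
 [122.6536 163.5407]]
[[312.2647 201.2094]]
```

View pics/G.png

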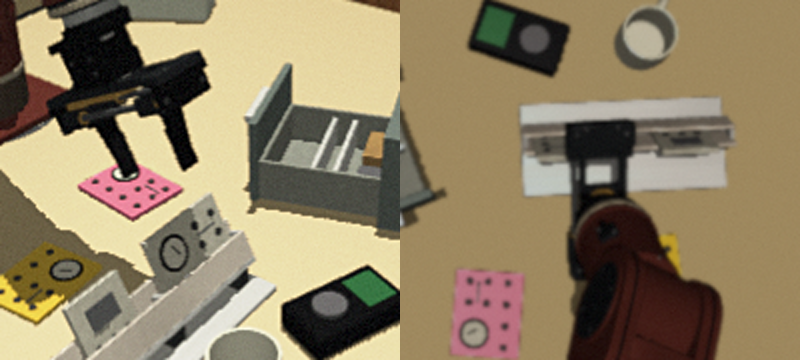

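The gripper straddles the plate, centred on it in the top view. Fingertips in the scene view are at about (194,197) and (223,192), above the plate. Going down and closing.

Call:
jog_arm([
  [[0.006,-0.001,-0.016],[0.1,0,-0.4]],
  [[0.012,-0.002,-0.032],[0.1,0,-0.4]],
  [[0.018,-0.002,-0.048],[0.1,0,-0.4]],
  [[0.024,-0.002,-0.061],[0.1,0,-0.4]],
  [[0.024,-0.002,-0.061],[0.1,0,-0.4]],
])

```text
time_s: 5.18
ee_pos: [0.5869, -0.1634, 0.0883]
orientation: [1.954, 2.014, 0.446]
contact_force: [-1.0, -0.5, -0.7]
finger_gap: 0.0871
gripper_force: 0.0
```

Call:
jog_arm([
  [[0,0,0],[0,0,0]],
  [[0,0,0],[0,0,0]],
  [[0,0,0],[0,0,0]],
  [[0,0,0],[0,0,0]],
  [[0,0,0],[0,0,0]],
])

```text
time_s: 5.6
ee_pos: [0.5874, -0.1641, 0.091]
orientation: [1.951, 2.011, 0.446]
contact_force: [0.2, 0.1, -0.4]
finger_gap: 0.0867
gripper_force: 0.0
```

```bash
python3 - <<'E'
from plan import *
Rt=target(1.7,25);Pt=np.array([.577,-.165,.116])
delta(Pt+.028*Rt[:,2],Rt,'grasp'); s=arm.state();print(s['ee_pos'],s['contact_force'],s['moment'])
E
```

```text
grasp shift [ 0.0014 -0.0005 -0.0004] turn [ 0.0778  0.0705 -0.0309]
[ 0.5874 -0.1641  0.091 ] [ 0.1767  0.1207 -0.4176] [-0.0129  0.3919  0.0677]
```

Call:
jog_arm([
  [[0,0,0],[0,0,0]],
  [[0,0,0],[0,0,0]],
  [[0,0,0],[0,0,0]],
  [[0,0,0],[0,0,0]],
  [[0,0,0],[0,0,0]],
], claw=1)

```text
time_s: 6.02
ee_pos: [0.5872, -0.1638, 0.0901]
orientation: [1.952, 2.012, 0.446]
contact_force: [0.4, 0.2, 0.8]
finger_gap: 0.0614
gripper_force: 0.0
```

Call:
jog_arm([
  [[0,0,0],[0,0,0]],
  [[0,0,0],[0,0,0]],
  [[0,0,0],[0,0,0]],
  [[0,0,0],[0,0,0]],
  [[0,0,0],[0,0,0]],
])

```text
time_s: 6.43
ee_pos: [0.5872, -0.1638, 0.0901]
orientation: [1.952, 2.012, 0.446]
contact_force: [-0.8, 0.5, -0.5]
finger_gap: 0.0286
gripper_force: 0.0
```

Call:
jog_arm([
  [[0,0,0],[0,0,0]],
  [[0,0,0],[0,0,0]],
  [[0,0,0],[0,0,0]],
  [[0,0,0],[0,0,0]],
  [[0,0,0],[0,0,0]],
])

```text
time_s: 6.85
ee_pos: [0.5872, -0.1638, 0.0901]
orientation: [1.952, 2.012, 0.446]
contact_force: [0.3, -0.0, -0.0]
finger_gap: 0.0075
gripper_force: 30.0
```

Call:
jog_arm([
  [[0,0,0],[0,0,0]],
  [[0,0,0],[0,0,0]],
  [[0,0,0],[0,0,0]],
  [[0,0,0],[0,0,0]],
  [[0,0,0],[0,0,0]],
])

```text
time_s: 7.27
ee_pos: [0.5872, -0.1638, 0.0901]
orientation: [1.952, 2.012, 0.446]
contact_force: [-0.1, 0.0, -0.2]
finger_gap: 0.0078
gripper_force: 30.0
```

Gripped at the 8 mm thickness with 30 N. Drawing up along the slope.

Call:
jog_arm([
  [[-0.003,0,0.0065],[0,0,0]],
  [[-0.0085,0,0.018],[0,0,0]],
  [[-0.0147,0,0.0317],[0,0,0]],
  [[-0.0211,-0.001,0.0453],[0,0,0]],
  [[-0.0274,-0.001,0.0589],[0,0,0]],
])

```text
time_s: 7.68
ee_pos: [0.5591, -0.1646, 0.1497]
orientation: [1.952, 2.013, 0.446]
contact_force: [-0.2, -0.1, -1.4]
finger_gap: 0.0073
gripper_force: 30.0
```

Call:
jog_arm([
  [[-0.0063,0,0.0136],[0,0,0]],
  [[-0.0127,0,0.0272],[0,0,0]],
  [[-0.018,0,0.045],[0,0,0]],
  [[-0.02,0,0.07],[0,0,0]],
  [[-0.02,0,0.09],[0,0,0]],
])

```text
time_s: 8.1
ee_pos: [0.5389, -0.1646, 0.2406]
orientation: [1.952, 2.012, 0.445]
contact_force: [1.0, -0.7, -0.9]
finger_gap: 0.0076
gripper_force: 30.0
```

Call:
jog_arm([
  [[0,0,0.02],[0,0,0]],
  [[0,0,0.03],[0,5,0]],
  [[0,0,0.03],[0,10,0]],
  [[0,0,0.03],[0,15,0]],
  [[0,0,0.03],[0,20,0]],
])

```text
time_s: 8.52
ee_pos: [0.5394, -0.1655, 0.2706]
orientation: [2.153, 2.212, 0.102]
contact_force: [0.3, 0.5, -1.6]
finger_gap: 0.0076
gripper_force: 30.0
```

```bash
python3 shot.py wH; python3 - <<'E'
from plan import *
Rt=target(19,0); L=np.array([.589,.1505,.015])
delta(L+[0,0,.15],Rt,'above'); s=arm.state();print(s['finger_gap'],s['gripper_force'],s['contact_force'],s['moment'])
E
```

```text
8.5167 [ 0.5394 -0.1655  0.2706]
above shift [ 0.0484  0.3152 -0.1035] turn [-1.4418  4.2602 17.3738]
0.007573864517164541 30.001330375671387 [-0.7446  0.1694 -0.7991] [-0.0561  0.1799  0.0092]
```

Call:
jog_arm([
  [[0.004,0.02,0],[-0.2,0.7,3]],
  [[0.009,0.05,0],[-0.5,1.5,6]],
  [[0.014,0.08,0],[-0.7,2.2,9]],
  [[0.019,0.11,0],[-1,3,12]],
  [[0.024,0.14,0],[-1.2,3.6,15]],
])

```text
time_s: 8.98
ee_pos: [0.5633, -0.023, 0.2692]
orientation: [1.864, 2.511, 0.028]
contact_force: [0.8, 0.5, -0.1]
finger_gap: 0.0072
gripper_force: 30.0
```

Call:
jog_arm([
  [[0.005,0.03,0],[0,0.2,1]],
  [[0.01,0.06,0],[-0.1,0.4,2]],
  [[0.015,0.09,0],[-0.2,0.7,2.4]],
  [[0.02,0.12,0],[-0.2,0.7,2.4]],
  [[0.024,0.15,-0.005],[-0.2,0.7,2.4]],
])

```text
time_s: 9.4
ee_pos: [0.5877, 0.127, 0.265]
orientation: [1.818, 2.553, 0.015]
contact_force: [0.2, -0.1, -0.5]
finger_gap: 0.0075
gripper_force: 30.0
```

Call:
jog_arm([
  [[0.001,0.015,-0.01],[0,0,0]],
  [[0.001,0.025,-0.02],[0,0,0]],
  [[0.001,0.025,-0.025],[0,0,0]],
  [[0.001,0.025,-0.025],[0,0,0]],
  [[0.001,0.025,-0.025],[0,0,0]],
])

```text
time_s: 9.82
ee_pos: [0.5888, 0.1481, 0.2389]
orientation: [1.822, 2.551, 0.01]
contact_force: [-0.7, -0.7, -1.3]
finger_gap: 0.0076
gripper_force: 30.0
```

```bash
python3 shot.py wI; python3 - <<'E'
from plan import *
Rt=target(19,0); L=np.array([.589,.1505,.015])
delta(L+[0,0,.067],Rt,'down'); s=arm.state();print(s['finger_gap'],s['gripper_force'],s['joint_positions'])
S=cam('scene');p=s['ee_pos'];Rm=R.from_rotvec(s['orientation']).as_matrix()
y=Rm[:,0] # module y
print(proj(S,[p+60*.001*y+[0,0,-.067],p-.06*y+[0,0,-.067],p+.06*y+[0,0,.028],p-.06*y+[0,0,.028]]))
im=imaging.capture('scene')[:,:,::-1];cv2.imwrite('pics/I.png',im)
W=cv2.imread('pics/wI.png')
cv2.imwrite('pics/I2.png',np.hstack([cv2.resize(im[80:230,220:370],(450,450),interpolation=2),cv2.resize(W[40:240,150:306],(350,450),interpolation=2)]))
E
```

```text
9.8167 [0.5888 0.1481 0.2389]
down shift [-0.0001  0.0023 -0.1573] turn [-0.1133  0.5532  0.0918]
0.007718406571323449 29.998281598091125 [ 0.2963  0.3117 -0.7722  1.4947  0.2208  1.4141 -0.1541]
[[303.1496 136.8675]
 [292.7442 156.4913]
 [304.6292 104.2576]
 [293.9114 121.7303]]
```

View pics/I2.png

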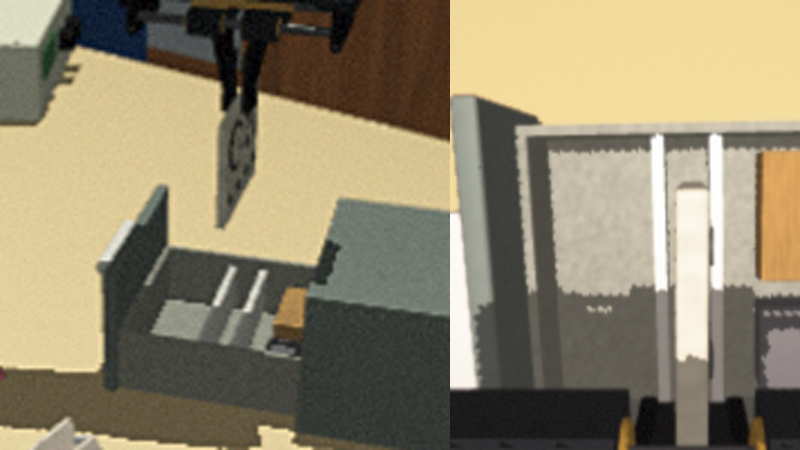

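The module hangs upright as predicted: its lower corner is seen at (218,226) and was predicted at (218,229). In the wrist view it sits between the dividers at x=658 and x=716. I'll cast those divider points to refine the lane.

```bash
python3 - <<'E'
from plan import *
import pickle
s=pickle.load(open('wI.pkl','rb'));c=cam('wrist',s)
l1,r1,l2,r2=[onz(c,p,.06)[:2] for p in ((242.7,100),(268.6,100),(244.9,168.8),(269.9,168.8))]
m1,m2=(l1+r1)/2,(l2+r2)/2; d=m1-m2; print(l1,r1,l2,r2,np.linalg.norm(r1-l1),'yaw',np.degrees(np.arctan2(-d[0],d[1])))
ex=np.array([np.cos(np.radians(19)),np.sin(np.radians(19))])
print('lane x offset of TCP:',[(s['ee_pos'][:2]-m)@ex for m in (m1,m2)])
# module upper edge strip at z .267
for p in ((150+(677-450)*.4457,40+190*.444),(150+(709-450)*.4457,40+190*.444)): print((onz(c,p,s['ee_pos'][2]+.028)[:2]-s['ee_pos'][:2])@ex)
E
```

```text
[0.548 0.22 ] [0.5761 0.2296] [0.5756 0.1448] [0.6042 0.1546] 0.02970678437011635 yaw 20.34845606838151
lane x offset of TCP: [np.float64(0.00035561445960562664), np.float64(-0.0015289511034638954)]
-0.0031934862943250792
0.003930860815602486
```

It's centred to within about 1.5 mm. Lowering.

Call:
jog_arm([
  [[0,0.002,-0.025],[-0.1,0.5,0.5]],
  [[0,0.002,-0.055],[-0.1,0.5,0.5]],
  [[0,0.002,-0.085],[-0.1,0.5,0.5]],
  [[0,0.002,-0.11],[-0.1,0.5,0.5]],
  [[0,0.002,-0.13],[-0.1,0.5,0.5]],
])

```text
time_s: 10.33
ee_pos: [0.5887, 0.1505, 0.1075]
orientation: [-1.814, -2.564, -0.0]
contact_force: [0.2, 0.5, -1.8]
finger_gap: 0.0074
gripper_force: 30.0
```

Call:
jog_arm([
  [[0,0,-0.006],[0,0,0]],
  [[0,0,-0.012],[0,0,0]],
  [[0,0,-0.017],[0,0,0]],
  [[0,0,-0.02],[0,0,0]],
  [[0,0,-0.02],[0,0,0]],
])

```text
time_s: 10.75
ee_pos: [0.5892, 0.1521, 0.0895]
orientation: [1.812, 2.566, 0.003]
contact_force: [-0.3, -0.4, -3.0]
finger_gap: 0.0078
gripper_force: 30.0
```

Call:
jog_arm([
  [[0,0,-0.002],[0,0,0]],
  [[0,0,-0.004],[0,0,0]],
  [[0,0,-0.006],[0,0,0]],
  [[0,0,-0.006],[0,0,0]],
  [[0,0,-0.006],[0,0,0]],
])

```text
time_s: 11.17
ee_pos: [0.5888, 0.1522, 0.083]
orientation: [-1.812, -2.566, -0.002]
contact_force: [-0.7, -0.4, -1.3]
finger_gap: 0.0077
gripper_force: 30.0
```

Not touching yet; I'll creep down in 1 mm steps.

Call:
jog_arm([
  [[0,0,-0.0007],[0,0,0]],
  [[0,0,-0.0015],[0,0,0]],
  [[0,0,-0.002],[0,0,0]],
  [[0,0,-0.002],[0,0,0]],
])

```text
time_s: 11.5
ee_pos: [0.5888, 0.1521, 0.0809]
orientation: [-1.812, -2.566, -0.002]
contact_force: [-0.9, 0.1, -1.6]
finger_gap: 0.0073
gripper_force: 30.0
```

Call:
jog_arm([
  [[0,0,-0.0007],[0,0,0]],
  [[0,0,-0.0015],[0,0,0]],
  [[0,0,-0.002],[0,0,0]],
  [[0,0,-0.002],[0,0,0]],
])

```text
time_s: 11.83
ee_pos: [0.5899, 0.1524, 0.0805]
orientation: [1.812, 2.565, 0.005]
contact_force: [-1.3, 0.4, 9.2]
finger_gap: 0.0077
gripper_force: 30.1
```

The floor is touched with 9 N, so the module is standing. Releasing with a part opening and then rising.

Call:
jog_arm([
  [[0,0,0.0005],[0,0,0]],
  [[0,0,0.0008],[0,0,0]],
  [[0,0,0.0008],[0,0,0]],
  [[0,0,0.0008],[0,0,0]],
  [[0,0,0.0008],[0,0,0]],
], claw=0.35)

```text
time_s: 12.25
ee_pos: [0.5887, 0.1522, 0.0796]
orientation: [-1.812, -2.566, -0.002]
contact_force: [-0.1, 0.5, -1.2]
finger_gap: 0.0329
gripper_force: 0.0
```

Call:
jog_arm([
  [[0,0,0],[0,0,0]],
  [[0,0,0],[0,0,0]],
  [[0,0,0],[0,0,0]],
  [[0,0,0],[0,0,0]],
  [[0,0,0],[0,0,0]],
])

```text
time_s: 12.67
ee_pos: [0.5888, 0.1522, 0.0798]
orientation: [-1.812, -2.566, -0.002]
contact_force: [0.7, -1.7, -0.7]
finger_gap: 0.0556
gripper_force: 0.0
```

Call:
jog_arm([
  [[0,0,0.005],[0,0,0]],
  [[0,0,0.015],[0,0,0]],
  [[0,0,0.035],[0,0,0]],
  [[0,0,0.06],[0,0,0]],
  [[0,0,0.09],[0,0,0]],
])

```text
time_s: 13.08
ee_pos: [0.5881, 0.1521, 0.1707]
orientation: [-1.811, -2.565, -0.0]
contact_force: [0.7, -0.5, -0.0]
finger_gap: 0.0563
gripper_force: 0.0
```

Call:
jog_arm([
  [[0,0,0.03],[0,0,0]],
  [[0,0,0.06],[0,0,0]],
  [[0,0,0.09],[0,0,0]],
  [[0,0,0.1],[0,0,0]],
  [[0,0,0.1],[0,0,0]],
])

```text
time_s: 13.5
ee_pos: [0.59, 0.1531, 0.2741]
orientation: [1.81, 2.563, 0.009]
contact_force: [1.1, 0.6, -0.1]
finger_gap: 0.0569
gripper_force: 0.0
```

```bash
python3 shot.py wJ; python3 - <<'E'
from plan import *
im=imaging.capture('scene')[:,:,::-1]
W=cv2.imread('pics/wJ.png')
cv2.imwrite('pics/J2.png',np.hstack([cv2.resize(im[120:240,240:360],(400,400),interpolation=2),cv2.resize(W,(400,300)).__getitem__(slice(None)) if 0 else cv2.resize(W[0:256,100:356],(400,400),interpolation=2)]))
s=arm.state();print(s['ee_pos'],s['joint_positions'])
T=cam('top');print('lane proj top',proj(T,[[.589,.1505,.11]]))
E
```

```text
13.5 [0.59   0.1531 0.2741]
[0.5887 0.1523 0.27  ] [ 0.2863  0.3105 -0.7781  1.4343  0.2165  1.4832 -0.1451]
lane proj top [[189.9426 195.1386]]
```

View pics/J2.png

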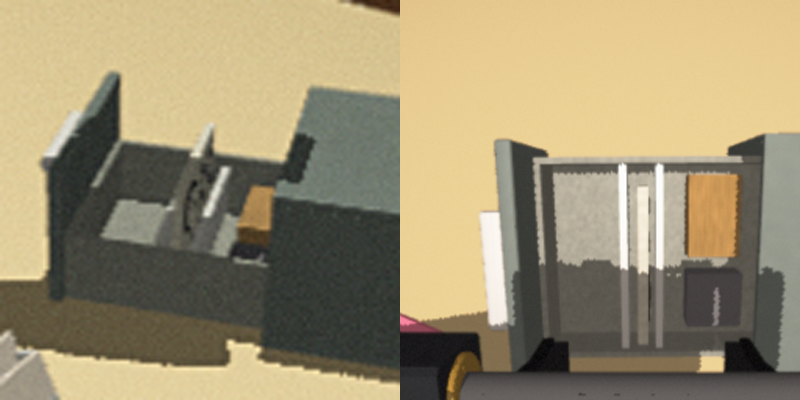

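The module stands upright and free in the lane, at x≈642 between the dividers at 623 and 659. Now I'll close the fingers and go in front of the pull.

Call:
jog_arm([
  [[-0.036,-0.013,0],[0,0,0]],
  [[-0.072,-0.026,0],[0,0,0]],
  [[-0.108,-0.04,0],[0,0,0]],
  [[-0.144,-0.053,0],[0,0,0]],
  [[-0.144,-0.053,0],[0,0,0]],
], claw=1)

```text
time_s: 14.02
ee_pos: [0.4391, 0.0969, 0.2689]
orientation: [1.814, 2.564, -0.006]
contact_force: [1.3, -0.1, 0.8]
finger_gap: 0.0306
gripper_force: 0.0
```

Call:
jog_arm([
  [[0,0,-0.035],[0,0,0]],
  [[0,0,-0.07],[0,0,0]],
  [[0,0,-0.105],[0,0,0]],
  [[0,0,-0.14],[0,0,0]],
  [[0,0,-0.14],[0,0,0]],
])

```text
time_s: 14.43
ee_pos: [0.4398, 0.0978, 0.1233]
orientation: [-1.808, -2.559, 0.009]
contact_force: [-1.6, -0.7, -1.1]
finger_gap: 0.0022
gripper_force: 0.0
```

Call:
jog_arm([
  [[0,0,-0.015],[0,0,0]],
  [[0,0,-0.03],[0,0,0]],
  [[0,0,-0.036],[0,0,0]],
  [[0,0,-0.036],[0,0,0]],
  [[0,0,-0.036],[0,0,0]],
])

```text
time_s: 14.85
ee_pos: [0.445, 0.0993, 0.0946]
orientation: [-1.812, -2.566, -0.002]
contact_force: [0.5, 0.7, 0.4]
finger_gap: 0.0002
gripper_force: 0.0
```

```bash
python3 - <<'E'
from plan import *
s=arm.state();print(s['ee_pos'],s['contact_force'],s['finger_gap'],s['joint_positions'])
e=np.array([np.cos(np.radians(19)),np.sin(np.radians(19))])
v=s['ee_pos'][:2]-[.483,.112];print('along',v@e,'lateral',v@[-e[1],e[0]])
E
```

```text
[0.445  0.0993 0.0946] [0.5334 0.6716 0.4054] 0.00024401254227785862 [ 0.4686  0.0848 -0.8038  2.0179  0.0685  1.0649 -0.0255]
along -0.04007364037492498 lateral 0.00034561883339272707
```

Call:
jog_arm([
  [[0.009,0.003,0],[0,0,0]],
  [[0.017,0.006,0],[0,0,0]],
  [[0.021,0.007,0],[0,0,0]],
  [[0.025,0.009,0],[0,0,0]],
  [[0.028,0.01,0],[0,0,0]],
])

```text
time_s: 15.27
ee_pos: [0.4735, 0.1097, 0.094]
orientation: [-1.812, -2.566, -0.003]
contact_force: [-0.5, 0.9, 0.1]
finger_gap: 0.0006
gripper_force: 0.0
```

Call:
jog_arm([
  [[0.004,0.0014,0],[0,0,0]],
  [[0.009,0.003,0],[0,0,0]],
  [[0.014,0.005,0],[0,0,0]],
  [[0.019,0.0065,0],[0,0,0]],
  [[0.024,0.008,0],[0,0,0]],
])

```text
time_s: 15.68
ee_pos: [0.4968, 0.1175, 0.0937]
orientation: [-1.811, -2.566, -0.001]
contact_force: [-1.9, 0.6, 1.7]
finger_gap: 0.0003
gripper_force: 0.9
```

Call:
jog_arm([
  [[0.006,0.002,0],[0,0,0]],
  [[0.012,0.004,0],[0,0,0]],
  [[0.018,0.006,0],[0,0,0]],
  [[0.024,0.0083,0],[0,0,0]],
  [[0.03,0.0103,0],[0,0,0]],
])

```text
time_s: 16.1
ee_pos: [0.5273, 0.1278, 0.0937]
orientation: [-1.812, -2.566, -0.002]
contact_force: [-2.1, 0.6, -0.1]
finger_gap: 0.0008
gripper_force: 0.9
```

The drawer is moving with about 2 N. Continuing.

Call:
jog_arm([
  [[0.006,0.002,0],[0,0,0]],
  [[0.012,0.004,0],[0,0,0]],
  [[0.018,0.006,0],[0,0,0]],
  [[0.024,0.0083,0],[0,0,0]],
  [[0.03,0.0103,0],[0,0,0]],
])

```text
time_s: 16.52
ee_pos: [0.5574, 0.138, 0.0938]
orientation: [-1.812, -2.566, -0.002]
contact_force: [-1.8, 0.5, 0.8]
finger_gap: 0.0007
gripper_force: 0.9
```

Call:
jog_arm([
  [[0.006,0.002,0],[0,0,0]],
  [[0.012,0.004,0],[0,0,0]],
  [[0.018,0.006,0],[0,0,0]],
  [[0.023,0.008,0],[0,0,0]],
  [[0.028,0.0096,0],[0,0,0]],
])

```text
time_s: 16.93
ee_pos: [0.5854, 0.1476, 0.0938]
orientation: [-1.812, -2.566, -0.002]
contact_force: [-2.4, 0.6, -0.6]
finger_gap: 0.0006
gripper_force: 0.9
```

Call:
jog_arm([
  [[0.003,0.001,0],[0,0,0]],
  [[0.006,0.002,0],[0,0,0]],
  [[0.009,0.003,0],[0,0,0]],
  [[0.012,0.004,0],[0,0,0]],
  [[0.014,0.005,0],[0,0,0]],
])

```text
time_s: 17.35
ee_pos: [0.5992, 0.1523, 0.0938]
orientation: [1.812, 2.566, 0.002]
contact_force: [-1.1, -0.7, -0.3]
finger_gap: 0.0003
gripper_force: 0.8
```

```bash
python3 - <<'E'
from plan import *
s=arm.state();p=s['ee_pos'];print(p,s['contact_force'])
cab=np.array([.655,.159]);e=np.array([np.cos(np.radians(19)),np.sin(np.radians(19))])
print('TCP to cabinet edge',(cab-p[:2])@e)
E
```

```text
[0.5992 0.1523 0.0938] [-1.0922 -0.7163 -0.3018]
TCP to cabinet edge 0.05497338486189362
```

Call:
jog_arm([
  [[0.0015,0.0005,0],[0,0,0]],
  [[0.003,0.001,0],[0,0,0]],
  [[0.0045,0.0015,0],[0,0,0]],
  [[0.006,0.002,0],[0,0,0]],
  [[0.006,0.002,0],[0,0,0]],
])

```text
time_s: 17.77
ee_pos: [0.6052, 0.1544, 0.0939]
orientation: [1.812, 2.566, 0.003]
contact_force: [0.1, -0.0, 0.4]
finger_gap: 0.0001
gripper_force: 0.0
```

Call:
jog_arm([
  [[0.001,0.0003,0],[0,0,0]],
  [[0.002,0.0007,0],[0,0,0]],
  [[0.003,0.001,0],[0,0,0]],
  [[0.003,0.001,0],[0,0,0]],
])

```text
time_s: 18.1
ee_pos: [0.608, 0.1554, 0.0939]
orientation: [-1.812, -2.566, -0.002]
contact_force: [0.3, -0.5, 0.3]
finger_gap: 0.0002
gripper_force: 0.2
```

Call:
jog_arm([
  [[0.001,0.0003,0],[0,0,0]],
  [[0.002,0.0007,0],[0,0,0]],
  [[0.003,0.001,0],[0,0,0]],
  [[0.003,0.001,0],[0,0,0]],
])

```text
time_s: 18.43
ee_pos: [0.6111, 0.1565, 0.0939]
orientation: [-1.812, -2.566, -0.002]
contact_force: [-0.2, 0.8, 0.2]
finger_gap: 0.0002
gripper_force: 0.2
```

Call:
jog_arm([
  [[0.001,0.0003,0],[0,0,0]],
  [[0.002,0.0007,0],[0,0,0]],
  [[0.003,0.001,0],[0,0,0]],
  [[0.003,0.001,0],[0,0,0]],
])

```text
time_s: 18.77
ee_pos: [0.6141, 0.1575, 0.0939]
orientation: [-1.812, -2.566, -0.002]
contact_force: [-0.3, 0.5, -1.1]
finger_gap: 0.0005
gripper_force: 0.2
```

Call:
jog_arm([
  [[0.001,0.0003,0],[0,0,0]],
  [[0.002,0.0007,0],[0,0,0]],
  [[0.002,0.0007,0],[0,0,0]],
])

```text
time_s: 19.02
ee_pos: [0.616, 0.1582, 0.0938]
orientation: [-1.812, -2.566, -0.002]
contact_force: [-1.0, -0.0, 0.4]
finger_gap: 0.0007
gripper_force: 0.3
```

Call:
jog_arm([
  [[0.001,0.0003,0],[0,0,0]],
  [[0.002,0.0007,0],[0,0,0]],
  [[0.002,0.0007,0],[0,0,0]],
])

```text
time_s: 19.27
ee_pos: [0.618, 0.1589, 0.0938]
orientation: [-1.812, -2.566, -0.002]
contact_force: [-0.7, 0.7, 0.5]
finger_gap: 0.0006
gripper_force: 0.3
```

Call:
jog_arm([
  [[0.001,0.0003,0],[0,0,0]],
  [[0.002,0.0007,0],[0,0,0]],
  [[0.002,0.0007,0],[0,0,0]],
])

```text
time_s: 19.52
ee_pos: [0.62, 0.1595, 0.0938]
orientation: [-1.812, -2.566, -0.002]
contact_force: [-1.1, -0.3, 0.1]
finger_gap: 0.0005
gripper_force: 0.3
```

Call:
jog_arm([
  [[0.001,0.0003,0],[0,0,0]],
  [[0.002,0.0007,0],[0,0,0]],
  [[0.002,0.0007,0],[0,0,0]],
])

```text
time_s: 19.77
ee_pos: [0.622, 0.1603, 0.0938]
orientation: [-1.812, -2.566, -0.002]
contact_force: [-1.0, -0.6, 0.3]
finger_gap: 0.0003
gripper_force: 0.3
```

Call:
jog_arm([
  [[0.001,0.0003,0],[0,0,0]],
  [[0.002,0.0007,0],[0,0,0]],
  [[0.002,0.0007,0],[0,0,0]],
])

```text
time_s: 20.02
ee_pos: [0.624, 0.1609, 0.0938]
orientation: [-1.812, -2.566, -0.002]
contact_force: [-0.7, -0.1, -1.7]
finger_gap: 0.0005
gripper_force: 0.3
```

Call:
jog_arm([
  [[0.001,0.0003,0],[0,0,0]],
  [[0.002,0.0007,0],[0,0,0]],
  [[0.002,0.0007,0],[0,0,0]],
])

```text
time_s: 20.27
ee_pos: [0.626, 0.1617, 0.0938]
orientation: [-1.812, -2.566, -0.002]
contact_force: [-0.7, 0.2, 0.3]
finger_gap: 0.0005
gripper_force: 0.3
```

```bash
python3 - <<'E'
from plan import *
s=arm.state();c=cam('wrist',s);im=imaging.capture('wrist');h=cv2.cvtColor(im,cv2.COLOR_RGB2HSV)
print(s['ee_pos'],s['contact_force'],s['gripper_force'])
p=s['ee_pos'];e=np.array([np.cos(np.radians(19)),np.sin(np.radians(19))]);l=np.array([-e[1],e[0]])
# sample profile along e at pull height, lateral +35mm..: print HSV along lane-x
for lat in (.025,.035):
  q=[np.r_[p[:2]+e*t+l*lat,.114] for t in np.arange(-.01,.06,.003)]
  uv=proj(c,q); print([(round(t*1e3),)+tuple(int(k) for k in h[int(v),int(u)][1:]) for t,(u,v) in zip(np.arange(-.01,.06,.003),uv) if 0<=v<384 and 0<=u<512]); print(uv[0],uv[-1])
E
```

```text
[0.626  0.1617 0.0938] [-0.6873  0.1551  0.3351] 0.2848873659968376
[(-10, 31, 125), (-7, 25, 141), (-4, 7, 253), (-1, 7, 252), (2, 7, 252), (5, 12, 249), (8, 23, 121), (11, 20, 117), (14, 17, 163), (17, 20, 164), (20, 18, 155), (23, 24, 125), (26, 34, 98), (29, 35, 94), (32, 38, 93), (35, 36, 98), (38, 41, 94), (41, 34, 91), (44, 36, 93), (47, 16, 64), (50, 20, 152), (53, 21, 156), (56, 21, 156), (59, 21, 157)]
[239.6412 189.4978] [363.8101 190.583 ]
[(-10, 21, 230), (-7, 6, 253), (-4, 5, 253), (-1, 6, 253), (2, 7, 253), (5, 7, 252), (8, 26, 220), (11, 21, 136), (14, 20, 167), (17, 20, 164), (20, 19, 162), (23, 32, 161), (26, 33, 93), (29, 32, 95), (32, 35, 94), (35, 35, 94), (38, 37, 97), (41, 36, 91), (44, 38, 95), (47, 17, 59), (50, 17, 154), (53, 20, 154), (56, 20, 155), (59, 18, 154)]
[239.5474 171.6727] [365.5103 172.8959]
```

Numbers disagree with where the finger should touch the pull, so I'll map the view onto the pull's plane before pushing further.

```bash
python3 - <<'E'
from plan import *
s=arm.state();p=s['ee_pos'];e=np.array([np.cos(np.radians(19)),np.sin(np.radians(19))]);l=np.array([-e[1],e[0]])
ts=np.arange(-.05,.075,.003)
for n,z in (('wrist',.114),('top',.114),('scene',.114)):
  c=cam(n,s);g=cv2.cvtColor(imaging.capture(n),cv2.COLOR_RGB2GRAY)
  print(n,'t from -50 step 3')
  for lat in np.arange(.08,-.0801,-.01):
    uv=proj(c,[np.r_[p[:2]+e*t+l*lat,z] for t in ts])
    print('%4d '%(lat*1e3)+''.join('%x'%(g[int(v),int(u)]//16) if 0<=v<384 and 0<=u<512 else '.' for u,v in uv))
E
```

```text
wrist t from -50 step 3
  80 ddddddddddddddddddd38aaa7bb855553999999999
  70 ddddddddddddddddddd46aaa7955555539aa999999
  60 ddddddddddddddddddd36aaa795555553999999999
  50 dddddddddddddddddcc35aaa765555553999999999
  40 dddddddddddddbffffff5a99895555554999999999
  30 77778778aaa777ffffff5aaa855555553899999999
  20 777777777777778889883445455555555899999999
  10 111111111111117888861111111111111111112444
   0 111111111111124111105111111111111111111111
  -9 333333333333353555559333333333333333333333
 -19 333333333333333333334333333333333323333333
 -29 111111111111122114114111111111311111133333
 -39 333333333444444444444444444444444444444444
 -49 111111111111111111111111111111111111111111
 -59 111111111111111111111111111111111111111111
 -69 101111111011111111111111111100000011111111
 -79 000010000000000000000000000000000000001111
top t from -50 step 3
  80 222222222222222222222222222222222222222233
  70 222222222222222222222222222222222222222222
  60 222222222222222222222222222222222222222222
  50 222222222222222222222222222222222222222222
  40 22222222222222222222222222222222222222222
[... 717 characters left out ...]
100299775323cd83236363233333
  50 ccdcccccd70000000185333325cdd6366766423333
  40 ccccccccdd81000100743333227cd8777777743232
  30 cccccccccdc9300100023333322cb6777777733333
  20 ccccccccccdb500110023333323ad8677787732322
  10 cccccccccccdb500110133333323aa433344442333
   0 ccddcccccccddb3000022333223674223777764323
  -9 cdcccccccddcdd9012123332332386327877777748
 -19 ccccccccccdccc8566643233322366233777777777
 -29 cdcccccccdccdb8566643333323386233327777777
 -39 cdcccdccccccdd9666643333232386333333777777
 -49 cdcccccccdcddcc866653233322378775567844567
 -59 ddccddcdcdcddcd876654333332234333333333333
 -69 cdccdccdcccdccdddddd8333323344333333333333
 -79 cdcdccdccddcdccddcdc6333333244333333333333
```

Both views agree: the finger stands above the ledge and pushes the drawer's front face, which works. The ledge edge is about 50 mm from the cabinet edge, so about 18 mm remain. I'll keep pushing gently until the stop.

Call:
jog_arm([
  [[0.002,0.0007,0],[0,0,0]],
  [[0.004,0.0014,0],[0,0,0]],
  [[0.006,0.002,0],[0,0,0]],
  [[0.008,0.0027,0],[0,0,0]],
  [[0.008,0.0027,0],[0,0,0]],
])

```text
time_s: 20.88
ee_pos: [0.6344, 0.1645, 0.0939]
orientation: [1.812, 2.566, 0.003]
contact_force: [0.1, 0.3, 0.6]
finger_gap: 0.0004
gripper_force: 0.0
```

Call:
jog_arm([
  [[0.001,0.0003,0],[0,0,0]],
  [[0.002,0.0007,0],[0,0,0]],
  [[0.003,0.001,0],[0,0,0]],
  [[0.003,0.001,0],[0,0,0]],
])

```text
time_s: 21.22
ee_pos: [0.637, 0.1654, 0.0938]
orientation: [-1.812, -2.566, -0.002]
contact_force: [-0.7, -0.0, -0.7]
finger_gap: 0.0004
gripper_force: 0.2
```

Call:
jog_arm([
  [[0.001,0.0003,0],[0,0,0]],
  [[0.002,0.0007,0],[0,0,0]],
  [[0.003,0.001,0],[0,0,0]],
  [[0.003,0.001,0],[0,0,0]],
])

```text
time_s: 21.55
ee_pos: [0.64, 0.1664, 0.0938]
orientation: [-1.812, -2.566, -0.002]
contact_force: [-0.6, 0.1, -0.5]
finger_gap: 0.0002
gripper_force: 0.2
```

Call:
jog_arm([
  [[0.001,0.0003,0],[0,0,0]],
  [[0.002,0.0007,0],[0,0,0]],
  [[0.003,0.001,0],[0,0,0]],
  [[0.003,0.001,0],[0,0,0]],
])

```text
time_s: 21.88
ee_pos: [0.643, 0.1674, 0.0938]
orientation: [-1.812, -2.566, -0.002]
contact_force: [-1.1, -0.1, -0.4]
finger_gap: 0.0006
gripper_force: 0.3
```

Call:
jog_arm([
  [[0.001,0.0003,0],[0,0,0]],
  [[0.002,0.0007,0],[0,0,0]],
  [[0.002,0.0007,0],[0,0,0]],
])

```text
time_s: 22.13
ee_pos: [0.6445, 0.1679, 0.0937]
orientation: [-1.812, -2.566, -0.001]
contact_force: [-3.7, -2.0, 2.0]
finger_gap: 0.0006
gripper_force: 1.8
```

Call:
jog_arm([
  [[0.001,0.0003,0],[0,0,0]],
  [[0.002,0.0007,0],[0,0,0]],
  [[0.002,0.0007,0],[0,0,0]],
])

```text
time_s: 22.38
ee_pos: [0.6445, 0.1679, 0.0937]
orientation: [-1.811, -2.564, 0.005]
contact_force: [-13.9, -4.2, 8.8]
finger_gap: 0.0002
gripper_force: 7.4
```

```bash
cat > map.py <<'E'
from plan import *
s=arm.state();p=s['ee_pos'];e=np.array([np.cos(np.radians(19)),np.sin(np.radians(19))]);l=np.array([-e[1],e[0]])
print(p,s['contact_force']);ts=np.arange(-.03,.075,.002)
c=cam('wrist',s);g=cv2.cvtColor(imaging.capture('wrist'),cv2.COLOR_RGB2GRAY)
for z in (.114,.14):
  for lat in (.06,.04,.03):
    uv=proj(c,[np.r_[p[:2]+e*t+l*lat,z] for t in ts])
    print('%4d '%(lat*1e3)+''.join('%x'%(g[int(v),int(u)]//16) if 0<=v<384 and 0<=u<512 else '.' for u,v in uv))
E
python3 map.py
```

```text
[0.6445 0.1679 0.0937] [-13.927   -4.2152   8.7503]
  60 dddddddddddddddcdd337aaa99449999999999999999999999999
  40 ddddddddddeffffffffb599999749999999999999999999999999
  30 a797797666bffffffffc499999839999999999999999999999999
  60 ccddddddddddddddda35aa9984999999999999999999999999999
  40 dddddddddccefffffff4999993999999999999999999999999999
  30 77766777766788fff973444443474574999999999999999999999
```

The push met a hard stop at 14 N, and the ledge edge to cabinet edge is now 32 mm, which is exactly the figure for shut. Backing off straight out and then up.

Call:
jog_arm([
  [[-0.004,-0.0014,0],[0,0,0]],
  [[-0.012,-0.004,0],[0,0,0]],
  [[-0.03,-0.01,0.005],[0,0,0]],
  [[-0.05,-0.017,0.02],[0,0,0]],
  [[-0.07,-0.024,0.05],[0,0,0]],
])

```text
time_s: 22.85
ee_pos: [0.5743, 0.1435, 0.141]
orientation: [-1.811, -2.563, 0.003]
contact_force: [0.6, -1.2, 1.3]
finger_gap: 0.0004
gripper_force: 0.0
```

Call:
jog_arm([
  [[-0.02,-0.02,0.03],[0,0,0]],
  [[-0.03,-0.04,0.06],[0,0,0]],
  [[-0.03,-0.06,0.09],[0,0,0]],
  [[-0.03,-0.06,0.1],[0,0,0]],
  [[-0.03,-0.06,0.1],[0,0,0]],
])

```text
time_s: 23.27
ee_pos: [0.5485, 0.0836, 0.247]
orientation: [1.813, 2.559, 0.007]
contact_force: [-0.2, 0.3, 0.1]
finger_gap: 0.0007
gripper_force: 0.0
```

```bash
python3 - <<'E'
from plan import *
s=arm.state();e=np.array([np.cos(np.radians(19)),np.sin(np.radians(19))]);l=np.array([-e[1],e[0]])
p=np.array([.6445,.1679]);ts=np.arange(-.03,.075,.002)
print(s['ee_pos'])
c=cam('wrist',s);g=cv2.cvtColor(imaging.capture('wrist'),cv2.COLOR_RGB2GRAY)
for z in (.114,.14):
  for lat in (.06,.03,0,-.03):
    uv=proj(c,[np.r_[p+e*t+l*lat,z] for t in ts])
    print('%4d '%(lat*1e3)+''.join('%x'%(g[int(v),int(u)]//16) if 0<=v<384 and 0<=u<512 else '.' for u,v in uv))
# bystanders: compare scene with the first one around meter, cup, narrow module
a=cv2.imread('pics/scene0.png',0).astype(int);b=cv2.cvtColor(imaging.capture('scene'),cv2.COLOR_RGB2GRAY).astype(int)
for n,(x,y,X,Y) in dict(meter=(265,240,340,290),cup=(230,272,280,332),narrow=(160,245,200,285)).items(): print(n,abs(a-b)[y:Y,x:X].mean())
E
```

```text
[0.5485 0.0836 0.247 ]
  60 ccb63333333333333333333689888533788888888888888888888
  30 c996433357efffffeeea333589888743688888888888888888888
   0 6666533346bfffeeeeed433478888843788888888888888888888
 -30 7666533346beffeeeeed533378888753688888888888888888888
  60 43333333333333333369888534888888888888888888888888888
  30 43336bfffffeee533369988534888888888888888888888888888
   0 433357effffeee733368888743788888888888888888888888888
 -30 633346cffeeeeea33358888743788888888888888888888888888
meter 3.7674666666666665
cup 3.312666666666667
narrow 3.393125
```

The drawer is shut, with 32 mm from ledge to cabinet edge after retreating, and the bystanders haven't moved. Handing in.

```bash
python3 -c "
from cell import arm
print(arm.close_job())"
```

```text
the job is handed in; nothing more can be done
None
```

The wide module is standing in the drawer's lane, and the drawer is pushed shut to its stop. The narrow module, meter and cup show no movement, and the job was handed in after about 23 s of robot time; no verdict was returned.

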